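Chock a capacitor on the sloping inspection stand

ROBOT

A 6-joint arm with a two-finger parallel gripper is mounted at the origin on the work surface. World frame = base frame: x ahead of the robot, y to its left, z up, the work surface at z = 0. Lengths are in m, angles in degrees, forces in N, time in s.
With the tool pointing down it reaches from about 0.3 to 0.75 m from the base axis. Payload 8.5 kg.
Tool frame: the origin (TCP) lies on the centre line of the jaws, within the pads' length; the fingertips stand 14 mm ahead of it and the grasp point (between the pads) lies 5 mm behind it; z points along the fingers, y is the direction in which the jaws open and shut (so a half turn about z gives the same grasp; the last joint's range is limited). The gripper opens to 85 mm and grips with 20 to 120 N. Pads are 22 mm wide; open, the fingers measure 114 mm over their backs; the gripper's body (76 mm by 85 mm) begins 54 mm behind the grasp point. The pads swing forward as they close: fully open they stand 13 mm farther back than shut.
Start: joints at [-82.237, 21.807, 74.336, -0, 83.858, -12.336], TCP at [0.189, -0.516, 0.245] pointing down, gripper open.
Joint ranges: [-178.18, 178.18], [-50.72, 133.34], [12.68, 142.11], [-81.47, 261.47], [9.98, 163.14], [-165.26, 165.26]. Speed limits (degrees/s): [136.94, 136.94, 180, 180, 180, 180].

INTERFACE

Orientations are given as a 3x3 rotation matrix whose columns are the frame's x, y, z axes.
In Python, from rig import env, optics, order, finder gives the robot as it stands.
- The arm moves only by the tool play_rows, never from a script. Its argument "commands" is a list of rows, each an object of numbers: "grip": the closure, from -1 (fully open) to 1 (shut); "x", "y", "z": the shift along the tool's x, y, z in m; "rx", "ry", "rz": the turn, a rotation vector about the tool's x, y, z in rad. A call has 1 to 12 rows; each row shifts and turns the commanded pose from where the row before left it, along the tool's axes as they then stand; what a row does not reach is not made up. A row lasts 1/8 s, in which the tool goes at most 62.5 mm and 10.7 degrees, less where a joint would pass 70% of its speed; a pose out of reach is approached as far as the arm can. A call is refused whole if a number of a shift passes 0.0625 or a number of a turn 0.188, either way. A call with a gripper value outside its range is refused whole. The fingers move at their own pace and stop on an object; "squeeze" is the grip in N (left out, the last holds). Time passes only in rows, so rows that do not move let the fingers close. It gives the time, the measured TCP pose, the force and the opening at its end, in the units of the state.
- env.observe(): the state, without advancing time (a new reading comes with each control period).
- optics.get_image(name): name is "scene" or "side" or "wrist"; returns a dict with "color" (384x512x3 uint8, blue, green, red), "range_z" (384x512 float32, m along the optical axis (not along the pixel's ray), 0 where there is no reading), "fov_y" (degrees; the focal length in pixels is half the picture's height over the tangent of half this angle, whatever the lens; pixels are square), "cx", "cy" (the principal point, pixels), "cam_to_world" (4x4, takes a point from camera to world coordinates). Camera axes: x right, y down, z forward; pixel columns grow to the right and rows downward; lengths in m; the calibration is good to about 2 mm. A picture is of the moment at which its call begins.
- order.close_job(): hands the job in, once; it reports no verdict.
Trained networks look in the newest picture that a camera, given by its name, has taken for a name from the list of things; names that differ only in an ending like _2 or _b are one class to them, and where a whole thing is asked for, a point or a joint stands for the part that bears it (a point fixed in the world has none). Each returns a list of dicts, best first, with "conf" (0 to 1); they miss things now and then, are a little off and sometimes report something else, mostly with a low value. They report only what shows in the picture. A call takes as long as a camera call. They do not tell look-alikes from the thing itself.
- finder.boxes_of(camera, thing): "point" ([x, y, z] in m, in world coordinates, good to about 4 mm: the middle of the surface that is visible of it).
The state is a dict: "time_s": time; "q": joint angles; "qvel": joint speeds; "joint_efforts": joint torques, N m; "position": TCP position; "tool_rot": TCP orientation; "ft_force": force on the tool from outside, world axes, zero at the start; "wrist_torque": the same for the moment, N m; "grip_width": finger opening in m.
Only numpy, scipy, OpenCV 4.12 (cv2) and the standard library are available. Lean on these libraries where they do the work, as an engineer would, in place of code of your own. Each camera call takes 0.05 s, during which the arm holds its last target.

TASK

Set the orange chock on the white field of the sloping stand, square across the slope, and let go of it. Then lay the blue capacitor on the white field, resting on its side squarely against the uphill side of the chock, so that it stays put when you release it. Do not drop the blue capacitor onto the bench, and leave the black capacitor in its cradle.

Things in the scene. Friction and masses are not known exactly. Their poses are not given: they have to be found in the camera images.
- bluecap_center (a point): Centre of the blue capacitor: a cylinder 50 mm in diameter and 60 mm long with a blue sleeve, a thin silver band, flat ends; 110 to 220 g. Its own y axis is the cylinder's axis (either way round); x and z turn as it rolls. It starts lying on its side, level, centre 48 mm above the bench, in a fixed grey V-shaped cradle (68 x 32 mm, 42 mm high) which holds only the middle 32 mm of its length, so both end faces are free to be gripped from above (60 mm wide).
- blackcap_center (a point): Centre of the black capacitor: same shape, size and kind of cradle as the blue one, but with a black sleeve. Leave it where it lies.
- chock_center (a point): Centre (half-way up) of the orange chock: a solid ridge-shaped block, 44 mm wide at the base (its x), 20 mm wide at its flat top, 50 mm long (its y, the ridge), 32 mm high, 180 g. Both sloping sides are alike, so either may face uphill. It starts standing flat on the bench. Its two end faces, 50 mm apart along y, are upright and can be gripped from above. A 50 mm cylinder touching one side has its axis 39 mm horizontally from the chock's centre.
- field (a point): Centre of the white field on the fixed sloping stand (grey steel plate, 200 x 200 mm, on short feet). The point lies on the plate's surface, 30 mm above the bench. Its z is vertical; its x is level and points uphill (roughly away from the robot), y across the slope. The surface rises 6 degrees along x (10.5 mm per 100 mm), with no lip: a cylinder rolls off by itself. The white field measures 140 mm along x by 120 mm along y.
Things that resemble listed ones, but are neither listed nor needed, are in the scene too. Of the things shaped like the part that bears chock_center, the orange one is meant. Leave any red look-alike of the part that bears bluecap_center alone.

How it is judged (in metres and radians):
On the way:
1. The chock stands released on the white field, square across the slope, while the blue capacitor is still away from it (x of chock_center in the frame of field between -0.075 and 0.075 m and y of chock_center in the frame of field between -0.065 and 0.065 m and z of chock_center in the frame of field between 0.005 and 0.028 m and angle between chock_center's own z axis and vertical below 0.25 rad and angle between the y axis of chock_center and the y axis of field, either way round below 0.27 rad and contact force between chock and the fingers below 0.1 N and linear speed of chock below 0.02 m/s and horizontal distance between bluecap_center and chock_center above 0.08 m), for 0.2 s.
At the end, for the whole second after the job is handed in: Chock and blue capacitor both rest, released, on the stand with their centres on the white field (5 mm slack); both lie across the slope within 15 degrees; the capacitor's axis is within 48 mm horizontally of the chock's centre (39 mm when touching), on its side, and neither moves (x of chock_center in the frame of field between -0.075 and 0.075 m and y of chock_center in the frame of field between -0.065 and 0.065 m and z of chock_center in the frame of field between 0.005 and 0.028 m and angle between chock_center's own z axis and vertical below 0.25 rad and angle between the y axis of each of chock_center, bluecap_center and the y axis of field, either way round below 0.27 rad and contact force between each of chock, bluecap and the fingers below 0.1 N and linear speed of each of chock, bluecap below 0.02 m/s and x of bluecap_center in the frame of field between -0.075 and 0.075 m and y of bluecap_center in the frame of field between -0.065 and 0.065 m and z of bluecap_center in the frame of field between 0.014 and 0.04 m and horizontal distance between bluecap_center and chock_center below 0.048 m and angular speed of bluecap below 0.5 rad/s).
It fails at once if The blue capacitor falls to the bench (height (world z) of bluecap_center below 0.032 m).
It fails at once if The black capacitor is moved by more than 20 mm (distance of blackcap_center from where it was at the start of the episode above 0.02 m).
It also fails if it takes over 61 s, if anything falls off the work surface, if the arm or the gripper's body presses on something with over 40 N, if the wrist force passes 120 N, or if a joint passes its speed limit or range.

## Working session

There is one attempt and no reset: what is moved stays moved. The work goes in short steps, Python scripts to look and compute and a tool call to move; the robot and the scene stay as the last step left them, time stands still between calls to the robot, and variables do not carry over. Pictures are saved under pics/ and viewed, and the job is handed in when it is done.

Besides the shell and the picture viewer there is one more tool, called as name([rows], argument=value, ...), one row to a line, values as JSON. play_rows: Moves the arm, as the interface text tells. Its arguments: {"type":"object","properties":{"commands":{"type":"array"},"squeeze":{"type":"number"}},"required":["commands"]}

```bash
mkdir -p pics
cat > h.py <<'E'
import numpy as np, cv2
from rig import env, optics, order, finder
def snap(n,f):
    im=optics.get_image(n); cv2.imwrite('pics/'+f,im['color']); return im
def cloud(im):
    d=im['range_z']; H,W=d.shape
    f=H/2/np.tan(np.radians(im['fov_y']/2))
    v,u=np.mgrid[:H,:W]
    P=np.stack([(u-im['cx'])/f*d,(v-im['cy'])/f*d,d,np.ones_like(d)],-1)
    P=P@np.array(im['cam_to_world']).T
    return P[...,:3],d>0
E
python3 - <<'E'
from h import *
np.set_printoptions(precision=3,suppress=True)
for n in ['scene','side','wrist']:
    im=snap(n,n+'0.png'); print(n,np.array(im['cam_to_world']).round(3).tolist())
    np.savez('pics/%s0.npz'%n,**im)
    for t in ['bluecap_center','blackcap_center','chock_center','field']:
        try:
            for r in finder.boxes_of(n,t): print(t,r)
        except Exception as e: print(t,e)
print(env.observe())
E
```

```text
scene [[0.334, 0.585, -0.739, 1.368], [0.943, -0.209, 0.26, -0.323], [-0.003, -0.784, -0.621, 0.744], [0.0, 0.0, 0.0, 1.0]]
bluecap_center {'point': [0.6312, 0.2674, 0.0576], 'conf': 0.98}
bluecap_center {'point': [0.7258, 0.3158, 0.0385], 'conf': 0.62}
blackcap_center {'point': [0.4691, 0.2617, 0.0602], 'conf': 0.87}
chock_center {'point': [0.5611, -0.3009, 0.0175], 'conf': 0.84}
chock_center {'point': [0.5497, -0.4174, 0.0224], 'conf': 0.7}
field {'point': [0.5792, -0.0518, 0.0338], 'conf': 0.94}
side [[-0.998, -0.049, 0.045, 0.514], [-0.066, 0.762, -0.644, 0.642], [-0.003, -0.645, -0.764, 0.885], [0.0, 0.0, 0.0, 1.0]]
bluecap_center {'point': [0.6217, 0.2863, 0.0659], 'conf': 0.87}
bluecap_center {'point': [0.7116, 0.342, 0.0447], 'conf': 0.73}
blackcap_center {'point': [0.4515, 0.2817, 0.0644], 'conf': 0.59}
chock_center {'point': [0.5523, -0.2883, 0.0228], 'conf': 0.63}
chock_center {'point': [0.5376, -0.407, 0.0194], 'conf': 0.46}
chock_center {'point': [0.5604, -0.0334, 0.0278], 'conf': 0.38}
field {'point': [0.5606, -0.0357, 0.0299], 'conf': 0.87}
wrist [[0.343, -0.887, -0.308, 0.267], [-0.939, -0.325, -0.112, -0.487], [-0.001, 0.327, -0.945, 0.374], [0.0, 0.0, 0.0, 1.0]]
{'time_s': 0.75, 'q': array([-82.239,  21.805,  74.336,   0.   ,  83.856, -12.337]), 'qvel': array([-0.015, -0.108, -0.029, -0.01 ,  0.008, -0.057]), 'joint_efforts': array([  0.   , -44.828, -23.145,  -0.   ,   0.   ,   0.   ]), 'position': array([ 0.189, -0.516,  0.245]), 'tool_rot': array([[ 0.939,  0.344,  0.   ],
       [ 0.344, -0.939, -0.   ],
       [-0.   ,  0.   , -1.   ]]), 'ft_force': array([-0.092,  0.188,  0.311]), 'wrist_torque': array([-0.002,  0.026,  0.003]), 'grip_width': 0.08540286544446928}
```

View pics/scene0.png

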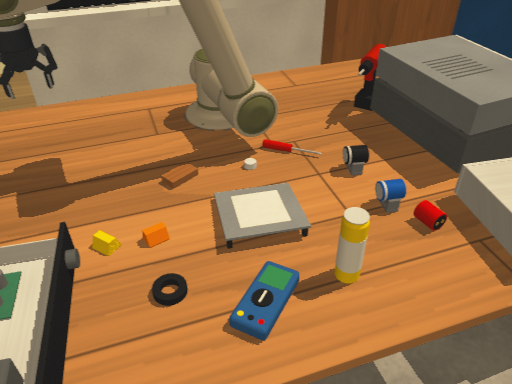

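View pics/side0.png

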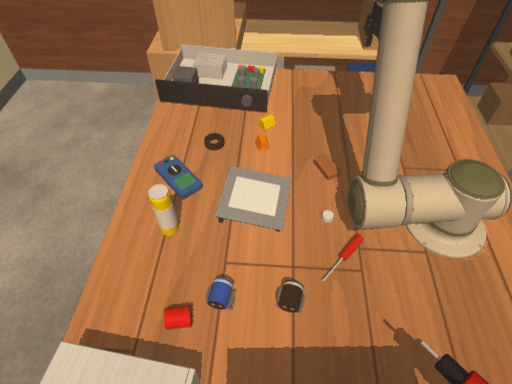

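Scene picture: the orange chock is at (155,235). It could be confused with the yellow one (105,242) and the brown block (180,176). The blue capacitor is at (391,189), with black (355,156) and red (430,215) as look-alikes. The stand is at (261,212). I choose the orange chock and the blue capacitor, and will check both in a close crop and measure them.

```bash
cat > m.py <<'E'
from h import *
np.set_printoptions(precision=4,suppress=True)
def rect(P):
    r=cv2.minAreaRect((P[:,:2]*1000).astype(np.float32)); return r
crops=[]
for n,bc,bb in [('scene',(130,215,185,255),(365,165,420,220)),('side',(245,125,280,160),(195,265,245,315))]:
    im=dict(np.load('pics/%s0.npz'%n)); P,ok=cloud(im)
    hsv=cv2.cvtColor(im['color'],cv2.COLOR_BGR2HSV)
    def reg(b):
        m=np.zeros(ok.shape,bool); m[b[1]:b[3],b[0]:b[2]]=1; return m&ok
    m=reg(bc)&(P[...,2]>.008)&(hsv[...,1]>150)
    Q=P[m]; print(n,'chock',len(Q),Q.min(0),Q.max(0),rect(Q))
    t=Q[Q[:,2]>Q[:,2].max()-.004]; print(' top',len(t),t.mean(0),rect(t))
    m=reg(bb)&(P[...,2]>.05); Q=P[m]; print(n,'blue',len(Q),Q.min(0),Q.max(0),rect(Q))
    t=Q[Q[:,2]>Q[:,2].max()-.004]; print(' top',len(t),t.mean(0),rect(t))
    # plate
    fb=(205,175,315,245) if n=='scene' else (210,160,300,235)
    m=reg(fb)&(P[...,2]>.014)&(hsv[...,1]<60); Q=P[m]
    c=Q.mean(0); u,s,v=np.linalg.svd(Q-c,full_matrices=False); print('plate',c,rect(Q),v[2]*np.sign(v[2,2]))
    w=m&(im['color'].min(-1)>205); print('white V thresholds',np.percentile(im['color'].min(-1)[m],[10,30,50,70,90]))
    Q=P[w]; 
    if len(Q): print('white',len(Q),Q.mean(0),rect(Q))
    for b in (bc,bb): crops.append(cv2.resize(im['color'][b[1]-5:b[3]+5,b[0]-5:b[2]+5],(300,250),interpolation=cv2.INTER_CUBIC))
cv2.imwrite('pics/crops.png',np.vstack([np.hstack(crops[:2]),np.hstack(crops[2:])]))
E
python3 m.py
```

```text
scene chock 375 [ 0.5336 -0.3326  0.0081] [ 0.5763 -0.2761  0.0349] ((552.6051635742188, -303.4914855957031), (37.70503234863281, 51.87246322631836), 13.371233940124512)
 top 110 [ 0.5502 -0.3037  0.0322] ((550.7691040039062, -304.1317138671875), (24.587642669677734, 50.41606903076172), 20.68950653076172)
scene blue 441 [0.5954 0.0756 0.05  ] [0.819  0.3042 0.1715] ((723.7655029296875, 194.31072998046875), (75.07556915283203, 296.30084228515625), 51.459999084472656)
 top 32 [0.809  0.0842 0.1693] ((808.6137084960938, 84.66382598876953), (6.148255825042725, 26.304203033447266), 60.85322952270508)
plate [ 0.5729 -0.0523  0.031 ] ((561.5947265625, -49.072296142578125), (197.02122497558594, 201.146484375), 83.30131530761719) [-0.0963  0.0118  0.9953]
white V thresholds [123. 125. 129. 190. 192.]
side chock 158 [ 0.5261 -0.3983  0.0084] [ 0.573  -0.27    0.0341] ((550.0630493164062, -334.3562927246094), (128.9094696044922, 45.17006301879883), 88.78231048583984)
 top 28 [ 0.5515 -0.2998  0.0314] ((550.6848754882812, -298.7242431640625), (19.177099227905273, 46.94706726074219), 18.059240341186523)
side blue 533 [0.5963 0.2456 0.05  ] [0.6509 0.311  0.074 ] ((623.74609375, 278.73858642578125), (61.32700729370117, 49.585384368896484), 81.80458068847656)
 top 143 [0.6243 0.2792 0.0715] ((624.3118896484375, 278.751953125), (60.389427185058594, 26.489978790283203), 86.28340148925781)
plate [ 0.5612 -0.0385  0.0286] ((561.0923461914062, -45.31242370605469), (200.20945739746094, 196.35989379882812), 83.3064193725586) [-0.1048  0.0116  0.9944]
white V thresholds [119. 122. 126. 182. 185.]
```

View pics/crops.png

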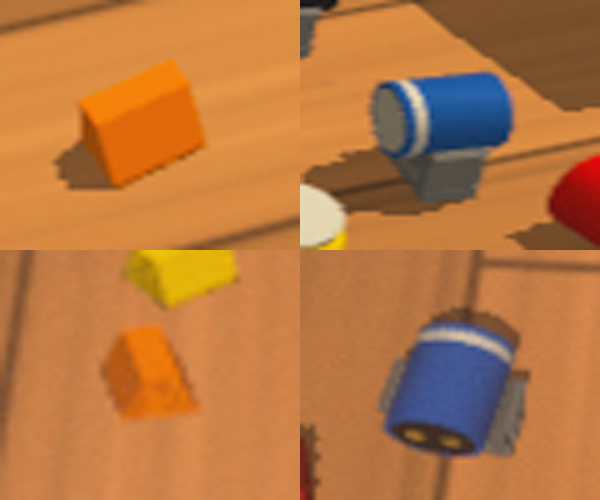

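Crop: both are confirmed, the orange ridge block and the blue capacitor in its cradle. The tool is already nearly aligned with the chock's ridge, so I'm moving above it.

play_rows([
  {"x": 0.046, "y": -0.0085, "z": 0.008, "grip": -1},
  {"x": 0.046, "y": -0.0085, "z": 0.01},
  {"x": 0.046, "y": -0.0085, "z": 0.01},
  {"x": 0.046, "y": -0.0085, "z": 0.01},
  {"x": 0.046, "y": -0.0085, "z": 0.01},
  {"x": 0.046, "y": -0.0085, "z": 0.01},
  {"x": 0.046, "y": -0.0085, "z": 0.01},
  {"x": 0.046, "y": -0.0085, "z": 0.01},
  {"x": 0.045, "y": -0.0085, "z": 0.01},
  {},
], squeeze=40)

```text
invalid input at $.commands[0]: expected keys grip, x, y, z, rx, ry, rz
```

```bash
cat > w.py <<'E'
from h import *
import sys
np.set_printoptions(precision=4,suppress=True)
im=snap('wrist',sys.argv[1]+'.png'); P,ok=cloud(im)
hsv=cv2.cvtColor(im['color'],cv2.COLOR_BGR2HSV)
o=env.observe(); print(o['time_s'],o['position'],o['tool_rot'].tolist(),o['grip_width'])
m=ok&(hsv[...,1]>215)&(hsv[...,0]>8)&(hsv[...,0]<17)&(P[...,2]>.008)
n,l,s,c=cv2.connectedComponentsWithStats(m.astype(np.uint8))
for i in range(1,n):
    if s[i,4]<300: continue
    Q=P[l==i]; t=Q[Q[:,2]>Q[:,2].max()-.005]
    print(s[i],Q.min(0),Q.max(0),cv2.minAreaRect((Q[:,:2]*1000).astype(np.float32)),'TOP',np.median(t,0),cv2.minAreaRect((t[:,:2]*1000).astype(np.float32)))
E
python3 w.py w1
```

```text
0.8 [ 0.189  -0.5165  0.2453] [[0.9390948970694117, 0.34365793152902285, -1.988427705447089e-05], [0.34365793203560613, -0.9390948964665095, 3.434482021179495e-05], [-6.870353229060729e-06, -3.9086434934225664e-05, -0.9999999992125244]] 0.08546083916789313
```

View pics/w1.png

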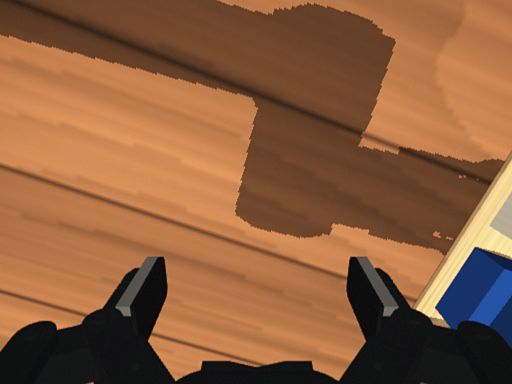

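Every row needs all seven keys, so I'm sending the move again in that form.

play_rows([
  {"grip": -1, "x": 0.046, "y": -0.0085, "z": 0.008, "rx": 0, "ry": 0, "rz": 0},
  {"grip": -1, "x": 0.046, "y": -0.0085, "z": 0.01, "rx": 0, "ry": 0, "rz": 0},
  {"grip": -1, "x": 0.046, "y": -0.0085, "z": 0.01, "rx": 0, "ry": 0, "rz": 0},
  {"grip": -1, "x": 0.046, "y": -0.0085, "z": 0.01, "rx": 0, "ry": 0, "rz": 0},
  {"grip": -1, "x": 0.046, "y": -0.0085, "z": 0.01, "rx": 0, "ry": 0, "rz": 0},
  {"grip": -1, "x": 0.046, "y": -0.0085, "z": 0.01, "rx": 0, "ry": 0, "rz": 0},
  {"grip": -1, "x": 0.046, "y": -0.0085, "z": 0.01, "rx": 0, "ry": 0, "rz": 0},
  {"grip": -1, "x": 0.046, "y": -0.0085, "z": 0.01, "rx": 0, "ry": 0, "rz": 0},
  {"grip": -1, "x": 0.03, "y": -0.0085, "z": 0, "rx": 0, "ry": 0, "rz": 0},
  {"grip": -1, "x": 0, "y": 0, "z": 0, "rx": 0, "ry": 0, "rz": 0},
], squeeze=40)

```text
time_s: 2.05
position: [0.5377, -0.3065, 0.167]
tool_rot: [[0.938, 0.346, -0.0], [0.346, -0.938, 0.0], [0.0, -0.0, -1.0]]
ft_force: [-0.8, -1.0, 0.2]
grip_width: 0.0855
```

```bash
python3 w.py w2
```

```text
2.1 [ 0.5368 -0.3075  0.1671] [[0.9385858347224812, 0.34504569503601856, -0.0003149530343442321], [0.34504570131420526, -0.9385858845708558, -3.590170210679904e-05], [-0.00030799820009463403, -7.497636157633545e-05, -0.9999999497578257]] 0.08542212807301405
```

View pics/w2.png

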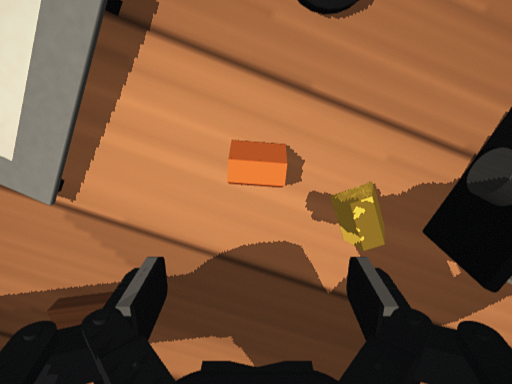

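```bash
cat > w2.py <<'E'
from h import *
import sys
np.set_printoptions(precision=4,suppress=True)
im=optics.get_image('wrist'); P,ok=cloud(im)
np.savez('pics/w.npz',**im)
x0,y0,x1,y1=map(int,sys.argv[1:5]); zt=float(sys.argv[5]); ang=float(sys.argv[6])
m=np.zeros(ok.shape,bool); m[y0:y1,x0:x1]=1
m&=ok&(P[...,2]>zt); Q=P[m]; r=cv2.minAreaRect((Q[:,:2]*1000).astype(np.float32)); print(len(Q),Q.min(0),Q.max(0),r)
t=Q[Q[:,2]>np.percentile(Q[:,2],98)-.004]; print('TOP',np.median(t,0),t.mean(0),cv2.minAreaRect((t[:,:2]*1000).astype(np.float32)))
a=np.radians(ang)
for nm,S in(('all',Q),('top',t)):
    u=S[:,:2]@[np.cos(a),np.sin(a)]; v=S[:,:2]@[-np.sin(a),np.cos(a)]
    mu=np.percentile(u,[.5,99.5]);mv=np.percentile(v,[.5,99.5]); print(nm,'u',mu,'v',mv,'centre',mu.mean()*np.array([np.cos(a),np.sin(a)])+mv.mean()*np.array([-np.sin(a),np.cos(a)]))
o=env.observe(); print(o['time_s'],o['position'],o['tool_rot'].round(4).tolist())
E
python3 w2.py 215 130 300 195 0.006 20
```

```text
2383 [ 0.523  -0.3309  0.006 ] [ 0.5728 -0.2725  0.034 ] ((547.5167236328125, -301.6290588378906), (39.97918701171875, 50.425899505615234), 14.852106094360352)
TOP [ 0.5482 -0.3015  0.0319] [ 0.5481 -0.3016  0.0319] ((547.7276000976562, -301.77978515625), (23.07373809814453, 50.090126037597656), 15.959522247314453)
all u [0.3927 0.4316] v [-0.4962 -0.4463] centre [ 0.5485 -0.3018]
top u [0.3997 0.4231] v [-0.4957 -0.4462] centre [ 0.5477 -0.3019]
2.15 [ 0.5362 -0.3081  0.1673] [[0.939, 0.3439, -0.0003], [0.3439, -0.939, -0.0002], [-0.0003, 0.0001, -1.0]]
```

play_rows([
  {"grip": -1, "x": 0.0132, "y": -0.001, "z": 0.04, "rx": 0, "ry": 0, "rz": 0.065},
  {"grip": -1, "x": 0, "y": 0, "z": 0.045, "rx": 0, "ry": 0, "rz": 0},
  {"grip": -1, "x": 0, "y": 0, "z": 0.04, "rx": 0, "ry": 0, "rz": 0},
  {"grip": -1, "x": 0, "y": 0, "z": 0.021, "rx": 0, "ry": 0, "rz": 0},
  {"grip": -1, "x": 0, "y": 0, "z": 0, "rx": 0, "ry": 0, "rz": 0},
  {"grip": 1, "x": 0, "y": 0, "z": 0, "rx": 0, "ry": 0, "rz": 0},
  {"grip": 1, "x": 0, "y": 0, "z": 0, "rx": 0, "ry": 0, "rz": 0},
  {"grip": 1, "x": 0, "y": 0, "z": 0, "rx": 0, "ry": 0, "rz": 0},
  {"grip": 1, "x": 0, "y": 0, "z": 0, "rx": 0, "ry": 0, "rz": 0},
], squeeze=40)

```text
time_s: 3.28
position: [0.5489, -0.303, 0.0228]
tool_rot: [[0.959, 0.282, 0.002], [0.282, -0.959, -0.002], [0.001, 0.002, -1.0]]
ft_force: [-1.5, -0.1, 7.2]
grip_width: 0.0494
```

play_rows([
  {"grip": 1, "x": 0, "y": 0, "z": -0.04, "rx": 0, "ry": 0, "rz": 0},
  {"grip": 1, "x": 0, "y": 0, "z": -0.055, "rx": 0, "ry": 0, "rz": 0},
  {"grip": 1, "x": 0.011, "y": -0.0508, "z": 0, "rx": 0, "ry": 0, "rz": 0},
  {"grip": 1, "x": 0.011, "y": -0.0508, "z": 0, "rx": 0, "ry": 0, "rz": 0},
  {"grip": 1, "x": 0.011, "y": -0.0508, "z": 0, "rx": 0, "ry": 0, "rz": 0},
  {"grip": 1, "x": 0.011, "y": -0.0508, "z": 0, "rx": 0, "ry": 0, "rz": 0},
  {"grip": 1, "x": 0.011, "y": -0.0508, "z": 0, "rx": 0, "ry": 0, "rz": 0},
  {"grip": 1, "x": 0, "y": 0, "z": 0, "rx": 0, "ry": 0, "rz": 0.135},
  {"grip": 1, "x": 0, "y": 0, "z": 0, "rx": 0, "ry": 0, "rz": 0.135},
  {"grip": 1, "x": 0, "y": 0, "z": 0, "rx": 0, "ry": 0, "rz": 0.134},
  {"grip": 1, "x": 0, "y": 0, "z": 0, "rx": 0, "ry": 0.105, "rz": 0},
  {"grip": 1, "x": 0, "y": 0, "z": 0, "rx": 0, "ry": 0, "rz": 0},
])

```text
time_s: 4.78
position: [0.5286, -0.0429, 0.1166]
tool_rot: [[0.988, -0.118, 0.103], [-0.117, -0.993, -0.012], [0.103, -0.0, -0.995]]
ft_force: [0.6, 0.6, -1.4]
grip_width: 0.0492
```

```bash
cat > f.py <<'E'
from h import *
np.set_printoptions(precision=4,suppress=True)
o=env.observe(); print(o['time_s'],o['position'],o['tool_rot'].round(4).tolist(),o['grip_width'])
# white field from the first pictures (unobstructed)
for n,fb in [('scene',(205,175,315,245)),('side',(210,160,300,235))]:
    im=dict(np.load('pics/%s0.npz'%n)); P,ok=cloud(im)
    m=np.zeros(ok.shape,bool); m[fb[1]:fb[3],fb[0]:fb[2]]=1
    hsv=cv2.cvtColor(im['color'],cv2.COLOR_BGR2HSV)
    w=m&ok&(im['color'].min(-1)>160)&(hsv[...,1]<60)&(P[...,2]<.06); Q=P[w]
    print(n,len(Q),cv2.minAreaRect((Q[:,:2]*1000).astype(np.float32)))
im=snap('wrist','w3.png')
im=snap('side','s3.png')
P,ok=cloud(im); hsv=cv2.cvtColor(im['color'],cv2.COLOR_BGR2HSV)
E
python3 f.py
```

```text
4.775 [ 0.5286 -0.0429  0.1166] [[0.9877, -0.1178, 0.1027], [-0.1172, -0.993, -0.012], [0.1034, -0.0002, -0.9946]] 0.04921051219150563
scene 1528 ((558.2042236328125, -47.98352813720703), (118.76835632324219, 142.5077667236328), 83.3485336303711)
side 1380 ((560.5143432617188, -48.652976989746094), (121.37548065185547, 138.6343231201172), 83.37562561035156)
```

View pics/w3.png

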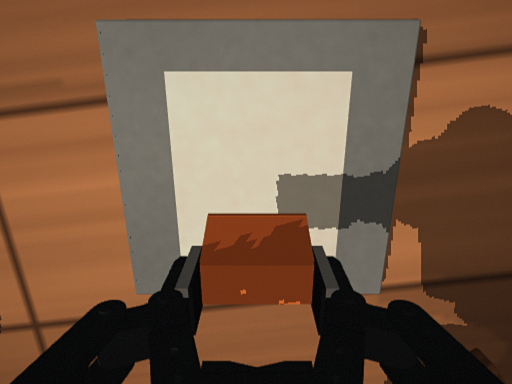

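View pics/s3.png

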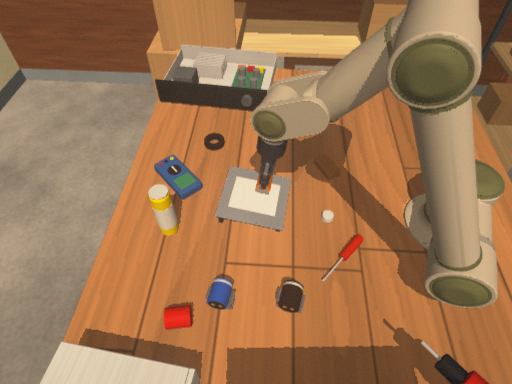

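Wrist picture: the chock is held square between the pads at (255,260), and the white field is ahead of it at (260,160). Lowering now.

play_rows([
  {"grip": 1, "x": -0.0036, "y": 0, "z": 0.035, "rx": 0, "ry": 0, "rz": 0},
  {"grip": 1, "x": -0.0024, "y": 0, "z": 0.023, "rx": 0, "ry": 0, "rz": 0},
  {"grip": 1, "x": -0.0006, "y": 0, "z": 0.006, "rx": 0, "ry": 0, "rz": 0},
  {"grip": 1, "x": 0, "y": 0, "z": 0, "rx": 0, "ry": 0, "rz": 0},
  {"grip": 1, "x": 0, "y": 0, "z": 0, "rx": 0, "ry": 0, "rz": 0},
])

```text
time_s: 5.5
position: [0.5304, -0.0434, 0.0529]
tool_rot: [[0.987, -0.118, 0.106], [-0.117, -0.993, -0.013], [0.106, 0.0, -0.994]]
ft_force: [-0.2, -0.4, -2.2]
grip_width: 0.0491
```

play_rows([
  {"grip": 1, "x": 0, "y": 0, "z": 0.002, "rx": 0, "ry": 0, "rz": 0},
  {"grip": 1, "x": 0, "y": 0, "z": 0, "rx": 0, "ry": 0, "rz": 0},
])

```text
time_s: 5.75
position: [0.5301, -0.0432, 0.0502]
tool_rot: [[0.988, -0.118, 0.104], [-0.117, -0.993, -0.012], [0.105, 0.0, -0.994]]
ft_force: [-0.8, -0.1, -2.0]
grip_width: 0.049
```

play_rows([
  {"grip": 1, "x": 0, "y": 0, "z": 0.0015, "rx": 0, "ry": 0, "rz": 0},
  {"grip": 1, "x": 0, "y": 0, "z": 0, "rx": 0, "ry": 0, "rz": 0},
])

```text
time_s: 6.0
position: [0.5302, -0.0433, 0.0498]
tool_rot: [[0.987, -0.118, 0.105], [-0.117, -0.993, -0.013], [0.106, 0.0, -0.994]]
ft_force: [-5.8, 0.2, 13.0]
grip_width: 0.0492
```

Contact at 13 N, so I'm releasing and backing straight up along the tool axis.

play_rows([
  {"grip": 1, "x": 0, "y": 0, "z": -0.0007, "rx": 0, "ry": 0, "rz": 0},
  {"grip": 0.2, "x": 0, "y": 0, "z": 0, "rx": 0, "ry": 0, "rz": 0},
  {"grip": -1, "x": 0, "y": 0, "z": 0, "rx": 0, "ry": 0, "rz": 0},
  {"grip": -1, "x": 0, "y": 0, "z": 0, "rx": 0, "ry": 0, "rz": 0},
  {"grip": -1, "x": 0, "y": 0, "z": 0, "rx": 0, "ry": 0, "rz": 0},
  {"grip": -1, "x": 0, "y": 0, "z": -0.03, "rx": 0, "ry": 0, "rz": 0},
  {"grip": -1, "x": 0, "y": 0, "z": -0.05, "rx": 0, "ry": 0, "rz": 0},
  {"grip": -1, "x": -0.04, "y": 0, "z": -0.04, "rx": 0, "ry": 0, "rz": 0},
  {"grip": -1, "x": 0, "y": 0, "z": 0, "rx": 0, "ry": 0, "rz": 0},
])

```text
time_s: 7.12
position: [0.4771, -0.0368, 0.1667]
tool_rot: [[0.987, -0.118, 0.108], [-0.117, -0.993, -0.014], [0.109, 0.001, -0.994]]
ft_force: [0.8, -0.6, -1.0]
grip_width: 0.0853
```

Run:
```python
from h import *
np.set_printoptions(precision=4,suppress=True)
im=snap('wrist','w4.png'); np.savez('pics/w4.npz',**im)
o=env.observe(); print(o['time_s'],o['position'],o['tool_rot'].round(4).tolist(),o['grip_width'])
P,ok=cloud(im)
c=np.array([.560,-.048,.030]); a=np.radians(-6.65)
R=np.array([[np.cos(a),np.sin(a)],[-np.sin(a),np.cos(a)]])
F=(P[...,:2]-c[:2])@R.T; h=P[...,2]-c[2]-F[...,0]*np.tan(np.radians(6))
m=ok&(np.abs(F).max(-1)<.09)&(h<.045)
print('plate h median',np.median(h[m&(np.abs(h)<.008)]))
m2=m&(h>.026); Q=F[m2]; print('top',len(Q),Q.min(0),Q.max(0),cv2.minAreaRect((Q*1000).astype(np.float32)), np.median(h[m2]))
m2=m&(h>.008); Q=F[m2]; print('all',len(Q),Q.min(0),Q.max(0),cv2.minAreaRect((Q*1000).astype(np.float32)))
```

```text
7.175 [ 0.4779 -0.0371  0.1654] [[0.9873, -0.1182, 0.1064], [-0.1175, -0.993, -0.0132], [0.1072, 0.0005, -0.9942]] 0.08554465063604216
plate h median 0.00038817153923237846
top 2084 [-0.0441 -0.0234] [-0.0192  0.0267] ((-31.682647705078125, 1.6210479736328125), (50.022911071777344, 24.837793350219727), 89.8683853149414) 0.032223148891378596
all 2993 [-0.0488 -0.0234] [-0.0108  0.0267] ((-29.810060501098633, 1.5803852081298828), (50.092613220214844, 37.939674377441406), 89.85957336425781)
```

View pics/w4.png

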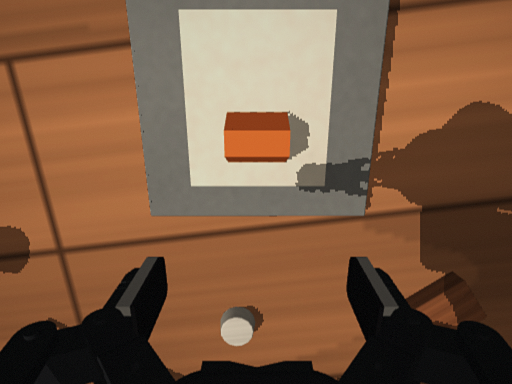

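The chock stands square on the field, with its centre at about (-0.030, 0.002) in the field frame. Next is the blue capacitor.

play_rows([
  {"grip": -1, "x": 0, "y": 0, "z": 0, "rx": 0, "ry": -0.105, "rz": 0},
  {"grip": -1, "x": 0.0104, "y": -0.054, "z": -0.005, "rx": 0, "ry": 0, "rz": 0},
  {"grip": -1, "x": 0.0104, "y": -0.054, "z": -0.005, "rx": 0, "ry": 0, "rz": 0},
  {"grip": -1, "x": 0.0104, "y": -0.054, "z": -0.005, "rx": 0, "ry": 0, "rz": 0},
  {"grip": -1, "x": 0.0104, "y": -0.054, "z": -0.005, "rx": 0, "ry": 0, "rz": 0},
  {"grip": -1, "x": 0.0104, "y": -0.054, "z": -0.005, "rx": 0, "ry": 0, "rz": 0},
  {"grip": -1, "x": 0.0104, "y": -0.054, "z": -0.005, "rx": 0, "ry": 0, "rz": 0},
  {"grip": -1, "x": 0, "y": 0, "z": 0, "rx": 0, "ry": 0, "rz": 0},
  {"grip": -1, "x": 0, "y": 0, "z": 0, "rx": 0, "ry": 0, "rz": 0},
])

```text
time_s: 8.3
position: [0.5784, 0.2771, 0.1927]
tool_rot: [[0.993, -0.118, -0.002], [-0.118, -0.993, -0.001], [-0.002, 0.001, -1.0]]
ft_force: [-0.4, 0.3, -0.7]
grip_width: 0.085
```

Run:
```python
from h import *
np.set_printoptions(precision=4,suppress=True)
im=snap('wrist','w5.png'); np.savez('pics/w5.npz',**im)
o=env.observe(); print(o['time_s'],o['position'],o['tool_rot'].round(4).tolist(),o['grip_width'])
P,ok=cloud(im)
m=ok&(np.hypot(P[...,0]-.624,P[...,1]-.279)<.06)&(P[...,2]>.045)&(P[...,2]<.08)
Q=P[m]; print('all',len(Q),Q.min(0),Q.max(0),cv2.minAreaRect((Q[:,:2]*1000).astype(np.float32)))
t=Q[Q[:,2]>.066]; print('top',len(t),np.median(t,0),cv2.minAreaRect((t[:,:2]*1000).astype(np.float32)))
from scipy.optimize import least_squares
def res(p):
    x,y,z,th=p; n=np.array([-np.sin(th),np.cos(th)])
    d=(Q[:,:2]-[x,y])@n; return np.hypot(d,Q[:,2]-z)-.025
r=least_squares(res,[.624,.279,.048,np.radians(84)],loss='soft_l1',f_scale=.001)
x,y,z,th=r.x; s=(Q[:,:2]-[x,y])@[np.cos(th),np.sin(th)]; lo,hi=np.percentile(s,[.5,99.5])
print('fit',r.x[:3],np.degrees(th),lo,hi,'centre',x+np.cos(th)*(lo+hi)/2,y+np.sin(th)*(lo+hi)/2)
```

```text
8.35 [0.5784 0.2766 0.1932] [[0.9929, -0.1186, -0.0017], [-0.1186, -0.9929, -0.0007], [-0.0016, 0.0009, -1.0]] 0.08536103545007337
all 4509 [0.5929 0.2446 0.0473] [0.6496 0.3107 0.0748] ((621.0206298828125, 277.37127685546875), (60.28066635131836, 49.43635177612305), 81.2248306274414)
top 3222 [0.6222 0.2774 0.0711] ((620.5380249023438, 277.4404602050781), (60.26548767089844, 36.176483154296875), 81.37639617919922)
fit [0.6308 0.3437 0.0477] 81.2858208960465 -0.09641574151271146 -0.03741498561628461 centre 0.6206633016727477 0.27754956975869266
```

View pics/w5.png

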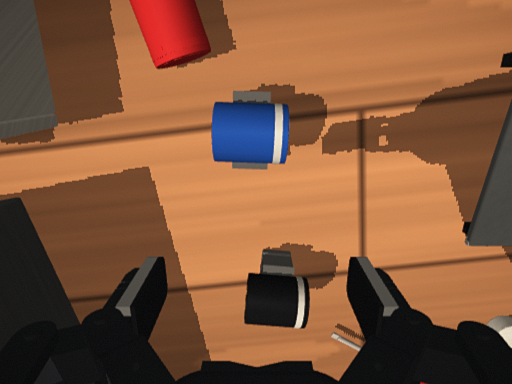

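Wrist picture: the blue capacitor is at (250,132) in its cradle, black at (277,300) and red at (180,30). The cylinder fit puts the centre at (0.621, 0.278) and the axis at 81.3°.

play_rows([
  {"grip": -1, "x": 0.0422, "y": -0.0058, "z": 0.02, "rx": 0, "ry": 0, "rz": 0.033},
  {"grip": -1, "x": 0, "y": 0, "z": 0.05, "rx": 0, "ry": 0, "rz": 0},
  {"grip": -1, "x": 0, "y": 0, "z": 0.045, "rx": 0, "ry": 0, "rz": 0},
  {"grip": -1, "x": 0, "y": 0, "z": 0.035, "rx": 0, "ry": 0, "rz": 0},
  {"grip": -1, "x": 0, "y": 0, "z": 0, "rx": 0, "ry": 0, "rz": 0},
  {"grip": 1, "x": 0, "y": 0, "z": 0, "rx": 0, "ry": 0, "rz": 0},
  {"grip": 1, "x": 0, "y": 0, "z": 0, "rx": 0, "ry": 0, "rz": 0},
  {"grip": 1, "x": 0, "y": 0, "z": 0, "rx": 0, "ry": 0, "rz": 0},
  {"grip": 1, "x": 0, "y": 0, "z": 0, "rx": 0, "ry": 0, "rz": 0},
], squeeze=50)

```text
time_s: 9.48
position: [0.6219, 0.2781, 0.0467]
tool_rot: [[0.989, -0.151, 0.004], [-0.151, -0.989, 0.001], [0.004, -0.001, -1.0]]
ft_force: [-0.2, -0.9, 6.6]
grip_width: 0.0593
```

play_rows([
  {"grip": 1, "x": 0, "y": 0, "z": -0.01, "rx": 0, "ry": 0, "rz": 0},
  {"grip": 1, "x": 0, "y": 0, "z": -0.03, "rx": 0, "ry": 0, "rz": 0},
  {"grip": 1, "x": 0, "y": 0, "z": -0.04, "rx": 0, "ry": 0, "rz": 0},
  {"grip": 1, "x": 0, "y": 0, "z": 0, "rx": 0, "ry": 0, "rz": 0},
])

```text
time_s: 9.98
position: [0.6221, 0.2785, 0.1286]
tool_rot: [[0.989, -0.15, 0.007], [-0.15, -0.989, 0.002], [0.007, -0.003, -1.0]]
ft_force: [0.1, 0.4, -2.3]
grip_width: 0.0596
```

```bash
cat > fit.py <<'E'
from h import *
from scipy.optimize import least_squares
import sys
np.set_printoptions(precision=4,suppress=True)
im=snap('wrist',sys.argv[1]); 
o=env.observe(); p=o['position']; R=o['tool_rot']; print(o['time_s'],p,R.round(4).tolist(),o['grip_width'])
P,ok=cloud(im); hsv=cv2.cvtColor(im['color'],cv2.COLOR_BGR2HSV)
T=(P-p)@R
m=ok&(hsv[...,0]>100)&(hsv[...,0]<125)&(hsv[...,1]>120)&(np.abs(T).max(-1)<.06)
Q=T[m]; print(len(Q),Q.min(0),Q.max(0))
f=lambda q:np.hypot(Q[:,0]-q[0]-q[2]*Q[:,1],Q[:,2]-q[1]-q[3]*Q[:,1])-.025
r=least_squares(f,[0,0,0,0],loss='soft_l1',f_scale=.001); print('axis in tool x,z at y=0; slopes',r.x,'rms',np.sqrt(np.mean(f(r.x)**2)))
E
python3 fit.py w6.png
```

```text
10.025 [0.6212 0.2783 0.1261] [[0.9886, -0.1505, 0.0028], [-0.1505, -0.9886, 0.0008], [0.0026, -0.0012, -1.0]] 0.059813997729898226
14804 [-0.0187 -0.0431 -0.0589] [0.0257 0.0596 0.0055]
axis in tool x,z at y=0; slopes [-0.0001 -0.0034 -0.0013  0.0009] rms 0.0009816063053659516
```

View pics/w6.png

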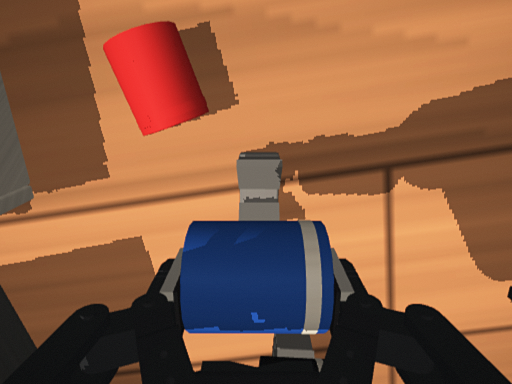

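The capacitor is held square, its centre about 3.4 mm behind the TCP. Carrying it over the field.

play_rows([
  {"grip": 1, "x": 0.0003, "y": 0.025, "z": 0, "rx": 0, "ry": 0, "rz": 0},
  {"grip": 1, "x": 0.0003, "y": 0.046, "z": 0, "rx": 0, "ry": 0, "rz": 0},
  {"grip": 1, "x": 0.0003, "y": 0.046, "z": 0, "rx": 0, "ry": 0, "rz": 0},
  {"grip": 1, "x": 0.0003, "y": 0.046, "z": 0, "rx": 0, "ry": 0, "rz": 0},
  {"grip": 1, "x": 0.0003, "y": 0.046, "z": 0, "rx": 0, "ry": 0, "rz": 0},
  {"grip": 1, "x": 0.0003, "y": 0.046, "z": 0, "rx": 0, "ry": 0, "rz": 0},
  {"grip": 1, "x": 0.0003, "y": 0.046, "z": 0, "rx": 0, "ry": 0, "rz": 0},
  {"grip": 1, "x": 0, "y": 0.0287, "z": 0, "rx": 0, "ry": 0, "rz": -0.034},
  {"grip": 1, "x": 0, "y": 0, "z": 0, "rx": 0, "ry": 0, "rz": 0},
  {"grip": 1, "x": 0, "y": 0, "z": 0, "rx": 0, "ry": 0, "rz": 0},
])

```text
time_s: 11.28
position: [0.573, -0.0475, 0.1237]
tool_rot: [[0.993, -0.117, -0.001], [-0.117, -0.993, 0.001], [-0.001, -0.001, -1.0]]
ft_force: [0.3, 0.4, -1.2]
grip_width: 0.0593
```

```bash
python3 fit.py w7.png
```

```text
11.325 [ 0.5731 -0.0472  0.1239] [[0.9932, -0.1164, -0.001], [-0.1164, -0.9932, 0.0005], [-0.001, -0.0004, -1.0]] 0.05953821177875043
14745 [-0.0176 -0.0592 -0.0599] [0.0247 0.0521 0.0061]
axis in tool x,z at y=0; slopes [-0.0011 -0.0007 -0.0008  0.001 ] rms 0.0014150157280264542
```

View pics/w7.png

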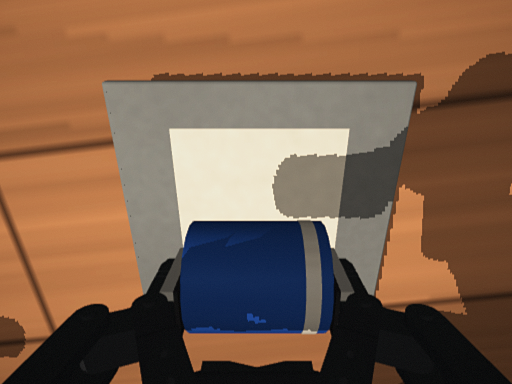

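play_rows([
  {"grip": 1, "x": 0.001, "y": 0, "z": 0.03, "rx": 0, "ry": 0, "rz": 0},
  {"grip": 1, "x": 0, "y": 0, "z": 0.024, "rx": 0, "ry": 0, "rz": 0},
  {"grip": 1, "x": 0, "y": 0, "z": 0.008, "rx": 0, "ry": 0, "rz": 0},
  {"grip": 1, "x": 0, "y": 0, "z": 0, "rx": 0, "ry": 0, "rz": 0},
])

```text
time_s: 11.82
position: [0.5744, -0.0477, 0.0623]
tool_rot: [[0.993, -0.116, -0.0], [-0.116, -0.993, 0.0], [-0.0, -0.0, -1.0]]
ft_force: [-0.6, 0.1, -1.1]
grip_width: 0.0594
```

play_rows([
  {"grip": 1, "x": 0, "y": 0, "z": 0.0015, "rx": 0, "ry": 0, "rz": 0},
  {"grip": 1, "x": 0, "y": 0, "z": 0, "rx": 0, "ry": 0, "rz": 0},
])

```text
time_s: 12.08
position: [0.5746, -0.0483, 0.0615]
tool_rot: [[0.993, -0.117, 0.001], [-0.117, -0.993, -0.0], [0.001, 0.0, -1.0]]
ft_force: [0.0, -0.3, -1.8]
grip_width: 0.0596
```

play_rows([
  {"grip": 1, "x": 0, "y": 0, "z": 0.0015, "rx": 0, "ry": 0, "rz": 0},
  {"grip": 1, "x": 0, "y": 0, "z": 0, "rx": 0, "ry": 0, "rz": 0},
])

```text
time_s: 12.32
position: [0.5743, -0.0483, 0.0594]
tool_rot: [[0.993, -0.117, 0.0], [-0.117, -0.993, -0.0], [0.0, 0.0, -1.0]]
ft_force: [-1.2, 1.0, -1.9]
grip_width: 0.059
```

play_rows([
  {"grip": 1, "x": 0, "y": 0, "z": 0.0015, "rx": 0, "ry": 0, "rz": 0},
  {"grip": 1, "x": 0, "y": 0, "z": 0, "rx": 0, "ry": 0, "rz": 0},
])

```text
time_s: 12.58
position: [0.5742, -0.0483, 0.0577]
tool_rot: [[0.993, -0.117, -0.0], [-0.117, -0.993, 0.0], [-0.0, -0.0, -1.0]]
ft_force: [0.7, -0.0, -1.7]
grip_width: 0.0594
```

play_rows([
  {"grip": 1, "x": 0, "y": 0, "z": 0.001, "rx": 0, "ry": 0, "rz": 0},
  {"grip": 1, "x": 0, "y": 0, "z": 0, "rx": 0, "ry": 0, "rz": 0},
])

```text
time_s: 12.82
position: [0.5743, -0.0483, 0.0567]
tool_rot: [[0.993, -0.117, -0.0], [-0.117, -0.993, 0.0], [-0.0, -0.0, -1.0]]
ft_force: [-0.5, 0.2, -0.9]
grip_width: 0.0595
```

Run:
```python
from h import *
a=snap('scene','sc8.png')['color'][170:260,195:330]; b=snap('side','sd8.png')['color'][140:240,200:320]
cv2.imwrite('pics/c8.png',np.hstack([cv2.resize(a,(400,400),interpolation=3),cv2.resize(b,(400,400),interpolation=3)]))
```

```text
(no output)
```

View pics/c8.png

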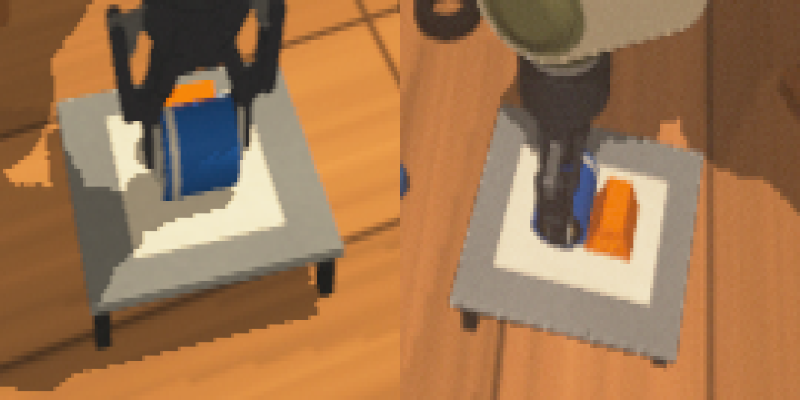

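The capacitor (left crop at 205,145) sits just uphill of the orange chock, parallel to it. Continuing down in small steps.

play_rows([
  {"grip": 1, "x": 0, "y": 0, "z": 0.001, "rx": 0, "ry": 0, "rz": 0},
  {"grip": 1, "x": 0, "y": 0, "z": 0, "rx": 0, "ry": 0, "rz": 0},
])

```text
time_s: 13.18
position: [0.5742, -0.0483, 0.0557]
tool_rot: [[0.993, -0.117, -0.0], [-0.117, -0.993, 0.0], [-0.0, -0.0, -1.0]]
ft_force: [0.9, -0.8, -2.2]
grip_width: 0.0595
```

play_rows([
  {"grip": 1, "x": 0, "y": 0, "z": 0.001, "rx": 0, "ry": 0, "rz": 0},
  {"grip": 1, "x": 0, "y": 0, "z": 0, "rx": 0, "ry": 0, "rz": 0},
])

```text
time_s: 13.42
position: [0.5743, -0.0483, 0.0556]
tool_rot: [[0.993, -0.117, 0.0], [-0.117, -0.993, -0.0], [0.001, 0.0, -1.0]]
ft_force: [-2.8, 0.3, 5.4]
grip_width: 0.0594
```

play_rows([
  {"grip": 1, "x": 0, "y": 0, "z": -0.0006, "rx": 0, "ry": 0, "rz": 0},
  {"grip": 1, "x": -0.002, "y": 0, "z": 0.0002, "rx": 0, "ry": 0, "rz": 0},
  {"grip": 1, "x": 0, "y": 0, "z": 0, "rx": 0, "ry": 0, "rz": 0},
])

```text
time_s: 13.8
position: [0.5725, -0.0481, 0.0554]
tool_rot: [[0.993, -0.117, 0.001], [-0.117, -0.993, -0.0], [0.001, 0.0, -1.0]]
ft_force: [0.4, -0.7, 0.9]
grip_width: 0.0597
```

play_rows([
  {"grip": 1, "x": -0.001, "y": 0, "z": 0.0001, "rx": 0, "ry": 0, "rz": 0},
  {"grip": 1, "x": 0, "y": 0, "z": 0, "rx": 0, "ry": 0, "rz": 0},
])

```text
time_s: 14.05
position: [0.5715, -0.048, 0.0553]
tool_rot: [[0.993, -0.117, 0.0], [-0.117, -0.993, -0.0], [0.001, 0.0, -1.0]]
ft_force: [1.1, -0.4, 3.1]
grip_width: 0.0593
```

play_rows([
  {"grip": 1, "x": -0.0007, "y": 0, "z": 0, "rx": 0, "ry": 0, "rz": 0},
  {"grip": 1, "x": 0, "y": 0, "z": 0, "rx": 0, "ry": 0, "rz": 0},
], squeeze=20)

```text
time_s: 14.3
position: [0.5706, -0.0479, 0.0552]
tool_rot: [[0.993, -0.117, 0.0], [-0.117, -0.993, -0.0], [0.0, 0.0, -1.0]]
ft_force: [1.0, -0.5, 1.7]
grip_width: 0.0594
```

play_rows([
  {"grip": -0.55, "x": 0, "y": 0, "z": 0, "rx": 0, "ry": 0, "rz": 0},
  {"grip": -0.7, "x": 0, "y": 0, "z": 0, "rx": 0, "ry": 0, "rz": 0},
  {"grip": -1, "x": 0, "y": 0, "z": 0, "rx": 0, "ry": 0, "rz": 0},
  {"grip": -1, "x": 0, "y": 0, "z": 0, "rx": 0, "ry": 0, "rz": 0},
  {"grip": -1, "x": 0, "y": 0, "z": 0, "rx": 0, "ry": 0, "rz": 0},
])

```text
time_s: 14.92
position: [0.5706, -0.0478, 0.0551]
tool_rot: [[0.993, -0.117, -0.0], [-0.117, -0.993, 0.0], [-0.0, -0.0, -1.0]]
ft_force: [0.2, -0.2, 0.0]
grip_width: 0.0855
```

```bash
python3 fit.py w9.png
```

```text
14.975 [ 0.5706 -0.0479  0.0552] [[0.9931, -0.1169, -0.0], [-0.1169, -0.9931, -0.0], [-0.0, 0.0, -1.0]] 0.08540000618556419
14431 [-0.0177 -0.0564 -0.0599] [0.0226 0.0595 0.0059]
axis in tool x,z at y=0; slopes [-0.0031 -0.0007 -0.0017  0.0011] rms 0.0020179810301660566
```

View pics/w9.png

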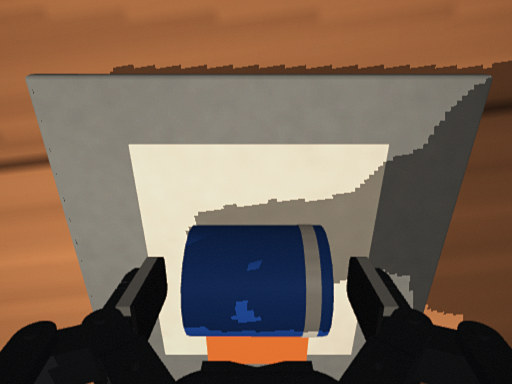

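The capacitor is free of both fingers and resting against the chock (orange at 257,348). I'm retreating up and back to check.

play_rows([
  {"grip": -1, "x": 0, "y": 0, "z": -0.02, "rx": 0, "ry": 0, "rz": 0},
  {"grip": -1, "x": 0, "y": 0, "z": -0.04, "rx": 0, "ry": 0, "rz": 0},
  {"grip": -1, "x": 0, "y": 0, "z": -0.06, "rx": 0, "ry": 0, "rz": 0},
  {"grip": -1, "x": -0.05, "y": 0, "z": -0.01, "rx": 0, "ry": 0, "rz": 0},
  {"grip": -1, "x": -0.05, "y": 0, "z": 0, "rx": 0, "ry": 0, "rz": 0},
  {"grip": -1, "x": 0, "y": 0, "z": 0, "rx": 0, "ry": 0, "rz": 0},
])

```text
time_s: 15.72
position: [0.4685, -0.0354, 0.1854]
tool_rot: [[0.993, -0.117, -0.001], [-0.117, -0.993, 0.0], [-0.001, -0.0, -1.0]]
ft_force: [0.2, -0.1, -0.5]
grip_width: 0.0854
```

```bash
cat > chk.py <<'E'
from h import *
from scipy.optimize import least_squares
import sys
np.set_printoptions(precision=4,suppress=True)
im=snap('wrist',sys.argv[1]); P,ok=cloud(im); hsv=cv2.cvtColor(im['color'],cv2.COLOR_BGR2HSV)
c=np.array([.560,-.048,.030]); a=np.radians(-6.65)
R=np.array([[np.cos(a),np.sin(a)],[-np.sin(a),np.cos(a)]])
F=(P[...,:2]-c[:2])@R.T; z=P[...,2]-c[2]; h=z-F[...,0]*np.tan(np.radians(6))
m=ok&(np.abs(F).max(-1)<.09)&(h<.07)&(h>.008)
o=m&(hsv[...,0]<20)&(hsv[...,1]>180); Q=F[o&(h>.026)]
print('chock top',len(Q),cv2.minAreaRect((Q*1000).astype(np.float32)))
b=m&(F[...,0]>-.015)&~o&(h>.03); Q=np.c_[F[b],z[b]]
f=lambda q:np.hypot(Q[:,0]-q[0]-q[2]*Q[:,1],Q[:,2]-q[1])-.025
r=least_squares(f,[.01,.025,0],loss='soft_l1',f_scale=.001); print('cap x,z,slope',r.x,'y range',np.percentile(Q[:,1],[.5,99.5]),env.observe()['time_s'])
E
python3 chk.py w10.png; python3 chk.py w11.png
```

```text
chock top 1965 ((-31.790603637695312, 1.3290157318115234), (49.43226623535156, 25.030899047851562), 89.89472198486328)
cap x,z,slope [0.0073 0.0259 0.003 ] y range [-0.0279  0.0312] 15.775
chock top 1953 ((-31.725990295410156, 1.4907035827636719), (25.255565643310547, 49.51703643798828), 0.007197968196123838)
cap x,z,slope [0.0073 0.0259 0.0028] y range [-0.028   0.0311] 15.825
```

View pics/w11.png

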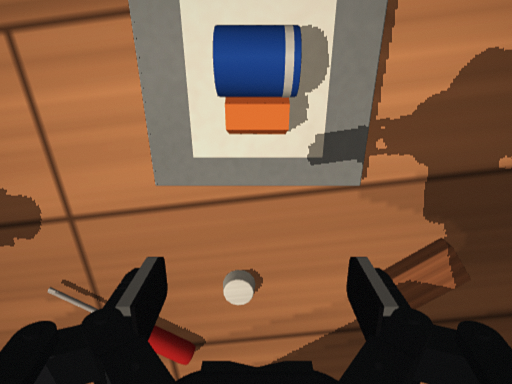

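The blue capacitor (257,60) lies squarely against the chock (257,115). It is about 38 mm from the chock's centre, square, and not moving, so I'm handing in.

```bash
python3 -c "
from rig import order
print(order.close_job())"
```

```text
the job is handed in; nothing more can be done
None
```

I set the orange chock on the white field and released it. I then laid the blue capacitor on its side against the chock's uphill side, released it and handed the job in. The robot clock read about 16 s, and no verdict was reported.

Last wrist-camera checks, in the field frame:

| Check | Chock | Blue capacitor |
|---|---|---|
| Centre x | about -30 mm | about +7 mm |
| Centre y | about 1.5 mm | about 1.5 mm |
| Angle off square across the slope | under 0.2° | under 0.2° |

- **Contact:** The two centres are about 37–38 mm apart horizontally. That is 1–2 mm less than the nominal 39 mm for touching, which is within the camera's error.
- **Stillness:** Two successive readings showed neither the chock nor the capacitor moving.
- **Release:** The fingers were fully open and well clear of both.
- **Other capacitors:** I never touched the black capacitor. I did not re-measure its position at the end.
- **Disagreements:** The TCP (tool point) height read 2–4 mm high while gripping each part. The chock touched the plate about 2 mm higher than I had predicted. I placed both parts by watching contact force instead.

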